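# Push a train of tube carriers home and lock the lane

### The job

Push the row of four blue tube carriers along the loading lane as one train, with the fingertips on the rearmost carrier alone, until the front one is against the end stop and all four stand close together. Then push the red tab of the locking bar fully in, so that the bar closes the lane behind the last carrier. Grasp and lift nothing, keep the fingers off the tubes and the other carriers, leave the tubes seated in their holes, and leave everything else on the bench where it is.

Things in the scene. Friction and masses are not known exactly. Their poses are not given: they have to be found in the camera images.
- lane: Grey metal loading lane, fixed. Origin: centre of its underside, on the bench; z up, y = push direction, x = to the far side, away from the robot. Base 52 mm wide (x), 270 long (y); carriers slide on it 5 mm above the bench. Rails at x +-16 to +-22 mm, tops 14 mm above the bench, leave a 32 mm channel (1 mm play a side), open at the -y end. Dark end stop at +y, inner face y = +125 mm, top 36 mm.
- stop_face (a point): Centre of the end stop's inner face, 20 mm above the bench; axes as the lane's.
- bar_guide (a point): Centre of the top of the dark guide block of the locking bar, on the lane's near side, at lane x -29, y -20 mm; the block is 12 mm (x) by 30 mm (y), top 28 mm above the bench. A keeper stands opposite, at lane x 22 to 30 mm, same y and top.
- gate (a joint): Locking bar, 10 mm wide steel, slides across the lane along lane +x. In m: 0 drawn back (channel free), 0.040 fully in, against its own stop. Stiff (1 to 2 N), no spring, stays where left. Pushed in it lies at lane y -25 to -15 mm, 15 to 24 mm above the bench, 4 mm behind the back of a train that is fully home; a carrier in its way blocks it.
- gate_tab (a point): Centre of the near face (to be pushed to lane +x) of the red upright tab at the bar's outer end; axes as the lane's. It moves with the bar: lane x = -82 mm + joint value, y = -20 mm, 33 mm above the bench. Tab 30 mm wide (y), 6 mm thick (x), from 15 to 48 mm above the bench.
- carrier_1: Blue tube carrier, the front one, nearest the end stop: loose block 30 mm wide (x), 34 mm long (y, along the lane), 30 mm high, 55 to 115 g, standing in the lane's channel; origin at the centre of its underside, z up. Top 35 mm above the bench. Fully home it stands at lane y = 108 mm.
- carrier_2: Blue tube carrier, the second: loose block 30 mm wide (x), 34 mm long (y, along the lane), 30 mm high, 55 to 115 g, standing in the lane's channel; origin at the centre of its underside, z up. Top 35 mm above the bench. Fully home it stands at lane y = 74 mm.
- carrier_3: Blue tube carrier, the third: loose block 30 mm wide (x), 34 mm long (y, along the lane), 30 mm high, 55 to 115 g, standing in the lane's channel; origin at the centre of its underside, z up. Top 35 mm above the bench. Fully home it stands at lane y = 40 mm.
- carrier_4: Blue tube carrier, the rearmost, the one to push on: loose block 30 mm wide (x), 34 mm long (y, along the lane), 30 mm high, 55 to 115 g, standing in the lane's channel; origin at the centre of its underside, z up. Top 35 mm above the bench. Fully home it stands at lane y = 6 mm.
- vial_1: Clear capped screw tube, 13 mm across, 49 mm long, about 12 g, standing loosely in the hole (22 mm deep) in the middle of carrier_1; origin at the centre of its underside, 8 mm above the carrier's underside; its top is 62 mm above the bench.
- vial_2: Clear capped screw tube, 13 mm across, 49 mm long, about 12 g, standing loosely in the hole (22 mm deep) in the middle of carrier_2; origin at the centre of its underside, 8 mm above the carrier's underside; its top is 62 mm above the bench.
- vial_3: Clear capped screw tube, 13 mm across, 49 mm long, about 12 g, standing loosely in the hole (22 mm deep) in the middle of carrier_3; origin at the centre of its underside, 8 mm above the carrier's underside; its top is 62 mm above the bench.
- vial_4: Clear capped screw tube, 13 mm across, 49 mm long, about 12 g, standing loosely in the hole (22 mm deep) in the middle of carrier_4; origin at the centre of its underside, 8 mm above the carrier's underside; its top is 62 mm above the bench.
- timer: White bench timer lying on its back, 75x75x17 mm, on the far side of the lane; origin: centre of its underside. Bystander.
- marker: Red and white felt marker, 134 mm long, 14 mm high, lying on the near side of the lane, beside its open end, long side roughly along the lane; origin: centre of its underside. Bystander.
- swab: Lying sample tube with red cap, 94x41x20 mm, to the left of the work; origin: centre of its underside. Bystander.
- bottle: Clear reagent bottle with blue cap, 56 mm across, 105 mm high, to the left; origin: centre of its underside. Bystander.
- beaker: Translucent beaker, 64 mm across, 76 mm high, to the left; origin: centre of its underside. Bystander.
Things that resemble listed ones, but are neither listed nor needed, are in the scene too. Leave any turquoise look-alike of the carrier_1 alone.

How it is judged:
By the outcome, as a careful person would: the job done as asked, in the order asked, and still so for the second after the job is handed in, with the robot touching nothing.
It also fails if it takes over 40 s, if anything falls off the work surface, if the arm or the gripper's body presses on something with over 40 N, if the wrist force passes 120 N, or if a joint passes its speed limit or range.

### The arm

A 6-joint arm with a two-finger parallel gripper is mounted at the origin on a cart in front of the work surface, level with it; the furniture and walls round the work are solid. World frame = base frame: x ahead of the robot, y to its left, z up, the work surface at z = 0. Lengths are in m, angles in rad, forces in N, time in s.
With the tool pointing down it reaches from about 0.275 to 0.825 m from the base axis. Payload 4.9 kg.
Tool frame: the origin (TCP) lies midway between the tips of the shut fingers; the grasp point (between the pads) lies 19 mm behind it (grip_point_offset is the distance from the TCP to the grasp point, in m); z points along the fingers, y is the line along which they close (so a half turn about z gives the same grasp; the last joint's range is limited). The gripper opens to 85 mm and grips with 20 to 120 N. Pads are 22 mm wide; open, the fingers measure 114 mm over their backs; the gripper's body (76 mm by 85 mm) begins 54 mm behind the grasp point. The pads swing forward as they close: fully open they stand 13 mm farther back than shut.
Start: joints at [1.107, 0.326, -0.193, 1.052, 0, 1.437], TCP at [0.178, 0.52, 0.231] pointing down, gripper open.
Joint ranges: [-2.65, 2.65], [-0.97, 1.79], [-1.3, 1.35], [-1.93, 2.1], [-1.47, 1.37], [-3.14, 3.14]. Speed limits (rad/s): [2.57, 2.57, 3.14, 3.14, 3.14, 3.14].

### API

Orientations are given as a rotation vector (axis times angle).
In Python, from cell import * gives the robot as it stands. Calls block until the motion is done:
- movep(position, orientation): joint-space move of the TCP to a pose.
- move_l(position, velocity=0.15, rot=None, until_force=None): straight line of the TCP; rot=None keeps the orientation; velocity is the mean speed in m/s. With until_force (N) it stops when the force on the tool has changed by that much, and returns True; else False.
- set_joints(angles): joint-space move.
- let_go() and grab(newtons=None): open the fingers fully, or close them until they stop; newtons is the grip in N (None keeps the last).
- sleep(seconds).
- ik(position, orientation): joint angles nearest the present ones, or None.
- get_state(): the state.
- grab_frame(name): name is "scene" or "top" or "wrist"; returns a dict with "img" (420x560x3 uint8, red, green, blue), "fx", "fy", "cx", "cy" (pixels), "cam_to_world" (4x4, takes a point from camera to world coordinates); the wrist camera has in their place "T_tool_cam" (4x4, takes a point from camera to tool coordinates, whose origin is the TCP and whose axes are the flange's). Camera axes: x right, y down, z forward; pixel columns grow to the right and rows downward; lengths in m; the calibration is good to about 2 mm. A picture is of the moment at which its call begins: read the wrist's pose just before it. There is no depth.
A pose or a line that the arm cannot do raises MotionError and nothing moves.
- sign_off(): hands the job in; it is judged then, once.
Trained networks look in the newest picture that a camera, given by its name, has taken for a name from the list of things; names that differ only in an ending like _2 or _b are one class to them, and where a whole thing is asked for, a point or a joint stands for the part that bears it (a point fixed in the world has none). Each returns a list of dicts, best first, with "score" (0 to 1); they miss things now and then, are a little off and sometimes report something else, mostly with a low value. They report only what shows in the picture. A call takes as long as a camera call. They do not tell look-alikes from the thing itself.
- spot_in(camera, name): "centre" ([column, row] in pixels, amid what is visible of it).
- silhouettes(camera, name): "mask" (420x560 bool, what is visible of it) and "centre" ([column, row] in pixels, amid what is visible of it).
- tip_of(camera, name): "centre" ([column, row] in pixels: a listed point, or the origin of a listed thing).
The state is a dict: "clock": time; "q": joint angles; "joint_velocities": joint speeds; "tau": joint torques, N m; "position": TCP position; "eef_rot": TCP orientation; "contact_force": force on the tool from outside, world axes, zero at the start; "wrist_torque": the same for the moment, N m; "finger_gap": opening from 0.0 (shut) to 1.0 (fully open); "grasp_force": force on a finger pad.
Only numpy, scipy, OpenCV 4.12 (cv2) and the standard library are available. Lean on these libraries where they do the work, as an engineer would, in place of code of your own. Each camera call takes 0.05 s, during which the arm holds its last target. There are 200 camera calls.

## Working session

There is one attempt and no reset: what is moved stays moved. The work goes in short steps, each a Python script; the robot and the scene stay as the last script left them, time stands still between calls to the robot, and variables do not carry over. Pictures are saved under pics/ and viewed, at most 10 in all, crops included, and the job is handed in when it is done.

```bash
mkdir -p pics; ls; cat > h.py <<'E'
from cell import *
import numpy as np, cv2
from scipy.spatial.transform import Rotation as R
def ray(f,px,z):
    T=np.array(f["cam_to_world"]);d=T[:3,:3]@np.array([(px[0]-f["cx"])/f["fx"],(px[1]-f["cy"])/f["fy"],1.])
    o=T[:3,3];return o+d*(z-o[2])/d[2]
def proj(f,p):
    T=np.linalg.inv(np.array(f["cam_to_world"]));c=T[:3,:3]@np.array(p)+T[:3,3]
    return [f["fx"]*c[0]/c[2]+f["cx"],f["fy"]*c[1]/c[2]+f["cy"]]
def save(f,n,crop=None,s=1):
    im=f["img"]
    if crop: im=im[crop[1]:crop[3],crop[0]:crop[2]]
    cv2.imwrite("pics/"+n,cv2.resize(im,None,fx=s,fy=s,interpolation=cv2.INTER_CUBIC)[:,:,::-1])
E
python3 - <<'E'
from h import *
for c in ["scene","top"]:
    f=grab_frame(c); save(f,c+"1.png",None,1.42)
    print(c,np.round(f["cam_to_world"],3).tolist(),f["fx"])
    for n,z in [("stop_face",.02),("bar_guide",.028),("gate_tab",.033),("carrier_1",.005),("vial_1",.013),("marker",0),("timer",0)]:
        for d in tip_of(c,n)[:6]: print(n,np.round(d["centre"]),round(d["score"],2),np.round(ray(f,d["centre"],z),3))
s=get_state();print(s["clock"],s["contact_force"],s["eef_rot"])
E
```

```text
pics
scene [[0.573, -0.382, 0.726, -0.585], [-0.82, -0.248, 0.516, -0.996], [-0.017, -0.89, -0.455, 0.764], [0.0, 0.0, 0.0, 1.0]] 532.5738488786641
stop_face [272. 220.] 0.94 [ 0.51  -0.185  0.02 ]
bar_guide [317. 232.] 0.65 [ 0.511 -0.337  0.028]
gate_tab [314. 239.] 0.51 [ 0.464 -0.356  0.033]
carrier_1 [400. 290.] 0.77 [ 0.416 -0.625  0.005]
carrier_1 [303. 228.] 0.57 [ 0.544 -0.271  0.005]
carrier_1 [324. 236.] 0.55 [ 0.535 -0.345  0.005]
carrier_1 [340. 235.] 0.46 [ 0.564 -0.381  0.005]
vial_1 [336. 236.] 0.63 [ 0.543 -0.381  0.013]
vial_1 [303. 228.] 0.62 [ 0.527 -0.279  0.013]
vial_1 [329. 233.] 0.52 [ 0.547 -0.355  0.013]
vial_1 [314. 230.] 0.5 [ 0.536 -0.313  0.013]
vial_1 [343. 234.] 0.39 [ 0.562 -0.392  0.013]
vial_1 [175. 202.] 0.36 [0.449 0.151 0.013]
marker [357. 259.] 0.74 [ 0.487 -0.475  0.   ]
marker [342. 236.] 0.43 [ 0.567 -0.384  0.   ]
timer [351. 222.] 0.76 [ 0.656 -0.365  0.   ]
top [[0.019, -0.997, 0.077, 0.415], [-1.0, -0.019, 0.009, -0.178], [-0.008, -0.078, -0.997, 1.691], [0.0, 0.0, 0.0, 1.0]] 546.9325180773867
stop_face [279. 210.] 0.72 [ 0.5   -0.192  0.02 ]
bar_guide [332. 205.] 0.65 [ 0.517 -0.353  0.028]
gate_tab [332. 221.] 0.39 [ 0.469 -0.354  0.033]
carrier_1 [340. 198.] 0.68 [ 0.54  -0.378  0.005]
carrier_1 [422. 235.] 0.66 [ 0.43  -0.63   0.005]
carrier_1 [332. 197.] 0.64 [ 0.542 -0.354  0.005]
carrier_1 [305. 201.] 0.59 [ 0.527 -0.271  0.005]
carrier_1 [321. 200.] 0.49 [ 0.531 -0.32   0.005]
marker [370. 214.] 0.67 [ 0.492 -0.473  0.   ]
timer [320. 201.] 0.67 [ 0.53  -0.316  0.   ]
timer [333. 163.] 0.59 [ 0.649 -0.355  0.   ]
timer [194. 231.] 0.27 [0.429 0.069 0.   ]
0.8 [ 0.56603592 -0.79753196 -0.59964749] [-5.15759631e-01 -3.09895441e+00  1.87119790e-05]
```

```bash
python3 - <<'E'
from h import *
f=grab_frame("top"); save(f,"topc.png",(240,140,440,260),4)
f=grab_frame("scene"); save(f,"scenec.png",(220,170,420,310),4)
E
```

```text
(no output)
```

View pics/topc.png

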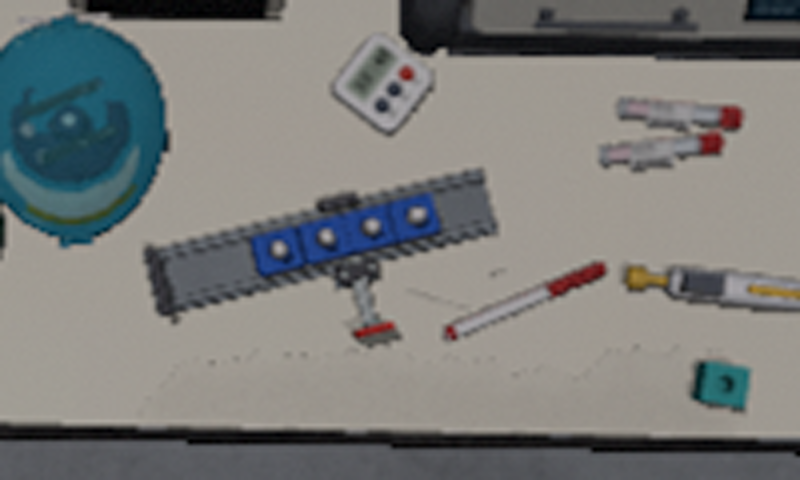

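View pics/scenec.png

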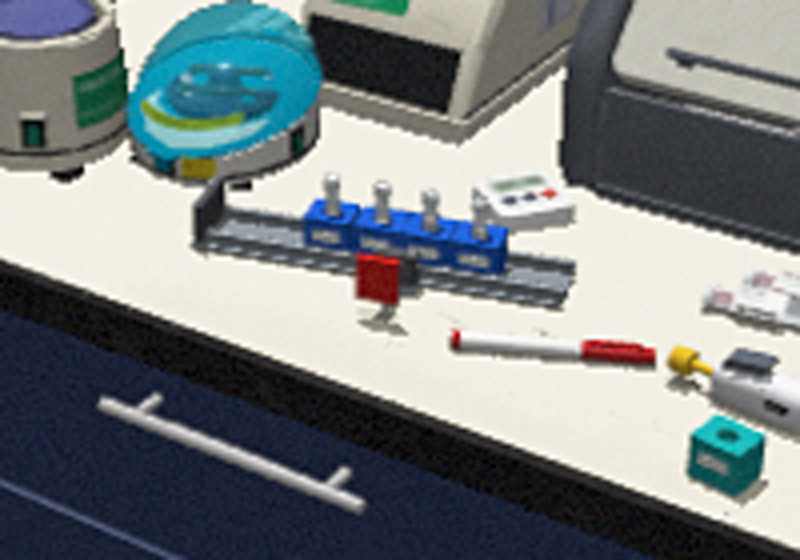

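Top crop: the lane runs from its open end (right, crop 490,205) to the dark stop (left, 160,285). The four blue carriers with vials are at 418/372/325/280, with number 4 the rightmost. The red tab is at (375,333). Candidates for the carrier (full top image): 4 blue at (344,193), (333,196), (321,199) and (310,201), and the turquoise look-alike at (420,236), which I reject. Red items for the tab: tab (334,223), marker (370,214), swab caps; I choose the upright tab at the lane. Next is a wrist close-up.

```bash
cat >> h.py <<'E'
TH=np.radians(13.5)
def rot(yaw): # tool z down, tool x at world angle yaw
    c,s=np.cos(yaw),np.sin(yaw)
    return R.from_matrix(np.array([[c,s,0],[s,-c,0],[0,0,-1.]])).as_rotvec()
def wframe():
    s=get_state();f=grab_frame("wrist");T=np.eye(4);T[:3,:3]=R.from_rotvec(s["eef_rot"]).as_matrix();T[:3,3]=s["position"]
    f["cam_to_world"]=T@np.array(f["T_tool_cam"]);return f
E
python3 - <<'E'
from h import *
f=grab_frame("wrist");print(np.round(f["T_tool_cam"],3).tolist(),f["fx"],f["cx"],f["cy"])
p=[.50,-.31,.33]
for k in range(-4,4):
    y=TH+k*np.pi/2
    if k>=-2 and k<2: q=ik(p,rot(y)); print(k,None if q is None else np.round(q,2))
E
```

```text
[[-0.0, -0.952, -0.306, 0.079], [1.0, -0.0, -0.0, -0.001], [0.0, -0.306, 0.952, -0.143], [0.0, 0.0, 0.0, 1.0]] 296.3083838772014 275.35070794024546 209.32605081059373
-2 [-0.68  0.36  0.11  1.32 -0.   -0.92]
-1 [-0.68  0.36  0.11  1.32  0.   -2.49]
0 [-0.68  0.36  0.11  1.32  0.    2.23]
1 [-0.68  0.36  0.11  1.32  0.    0.65]
```

```bash
python3 - <<'E'
from h import *
grab(20)
movep([.50,-.31,.33],rot(TH+np.pi))
move_l([.51,-.31,.20],velocity=.25)
f=wframe(); save(f,"w1.png",None,1.42); np.save("w1.npy",f,allow_pickle=True)
for n,z in [("stop_face",.02),("bar_guide",.028),("gate_tab",.033),("lane",0),("carrier_1",.005),("vial_1",.013),("marker",0)]:
    for d in tip_of("wrist",n)[:6]: print(n,np.round(d["centre"]),round(d["score"],2),np.round(ray(f,d["centre"],z),4))
s=get_state();print(s["clock"],s["position"],s["finger_gap"],s["contact_force"])
E
```

```text
stop_face [377. 205.] 0.59 [ 0.5027 -0.1939  0.02  ]
bar_guide [248. 183.] 0.89 [ 0.5098 -0.3426  0.028 ]
gate_tab [241. 133.] 0.72 [ 0.4594 -0.359   0.033 ]
lane [266. 200.] 0.71 [ 0.5324 -0.3177  0.    ]
lane [202. 202.] 0.37 [ 0.5532 -0.3923  0.    ]
carrier_1 [206. 205.] 0.91 [ 0.5532 -0.3858  0.005 ]
carrier_1 [298. 204.] 0.81 [ 0.5262 -0.2798  0.005 ]
carrier_1 [267. 200.] 0.79 [ 0.53   -0.3171  0.005 ]
carrier_1 [235. 201.] 0.79 [ 0.5403 -0.3535  0.005 ]
vial_1 [234. 206.] 0.77 [ 0.544  -0.3535  0.013 ]
vial_1 [208. 206.] 0.69 [ 0.5514 -0.3829  0.013 ]
vial_1 [267. 202.] 0.55 [ 0.5301 -0.3162  0.013 ]
vial_1 [301. 201.] 0.46 [ 0.5203 -0.2786  0.013 ]
marker [139. 130.] 0.74 [ 0.4861 -0.4741  0.    ]
5.925 [ 0.51026438 -0.31024755  0.20078464] -0.003129094125779472 [-0.12645833  0.40808513  0.44702002]
```

View pics/w1.png

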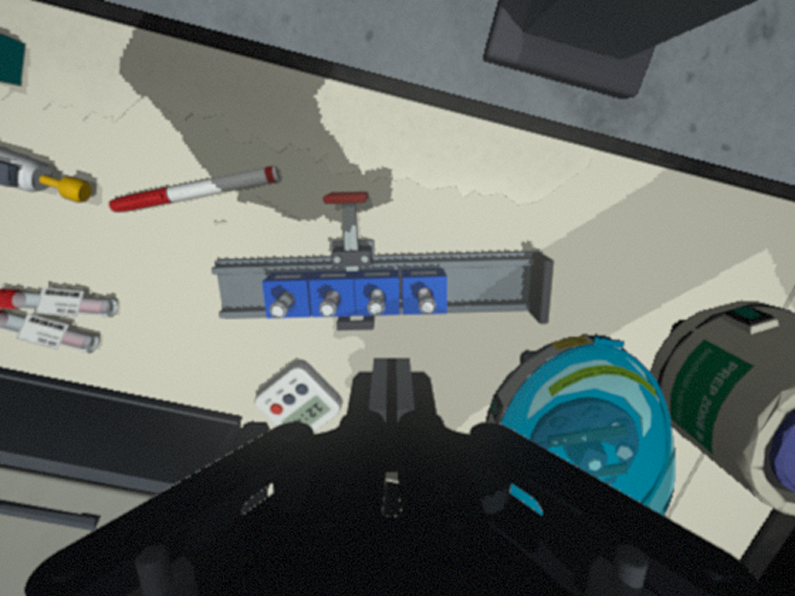

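```bash
python3 - <<'E'
from h import *
from scipy.optimize import least_squares
f=np.load("w1.npy",allow_pickle=True).item()
A=[((0,.125),(.5027,-.1939)),((-.029,-.02),(.5098,-.3426)),((-.082,-.02),(.4594,-.359))]
C=[(.5532,-.3858),(.5262,-.2798),(.53,-.3171),(.5403,-.3535),(.544,-.3535),(.5514,-.3829),(.5301,-.3162),(.5203,-.2786)]
def res(v):
    x,y,t=v;M=np.array([[np.cos(t),-np.sin(t)],[np.sin(t),np.cos(t)]])
    r=[(M@a+[x,y]-w) for a,w in A]
    return np.r_[np.ravel(r),[(M.T@(np.array(c)-[x,y]))[0] for c in C]]*1000
s=least_squares(res,[.53,-.31,TH],loss="soft_l1",f_scale=3);x,y,t=s.x
print(s.x,np.degrees(t),np.round(res(s.x),1))
M=np.array([[np.cos(t),-np.sin(t)],[np.sin(t),np.cos(t)]])
print([np.round((M.T@(np.array(c)-[x,y])),4) for c in C])
im=cv2.resize(f["img"],None,fx=4,fy=4,interpolation=cv2.INTER_CUBIC)
def P(a,b,z):
    w=M@[a,b]+[x,y];p=proj(f,[*w,z]);return (int(4*p[0]+2),int(4*p[1]+2))
for pts in [[(-.022,-.135,.014),(-.022,.125,.014)],[(.022,-.135,.014),(.022,.125,.014)],[(-.022,-.135,.014),(.022,-.135,.014)],[(-.022,.125,.036),(.022,.125,.036)],[(-.035,-.035,.028),(-.023,-.035,.028),(-.023,-.005,.028),(-.035,-.005,.028)],[(-.082,-.035,.048),(-.082,-.005,.048),(-.082,-.005,.015),(-.082,-.035,.015)]]:
    cv2.polylines(im,[np.array([P(*p) for p in pts])],False,(0,255,0),1)
cv2.imwrite("pics/ov.png",cv2.resize(im[500:960,560:1640],None,fx=.74,fy=.74,interpolation=cv2.INTER_AREA)[:,:,::-1])
E
```

```text
[ 0.53285055 -0.31649186  0.26110374] 14.960142115410717 [-2.1 -1.8  0.2 -0.7 -0.6  2.   1.8  3.  -2.9 -2.4  1.2  0.8 -2.6 -2.3]
[array([ 0.0018, -0.0722]), array([0.003 , 0.0372]), array([-0.0029,  0.0001]), array([-0.0024, -0.0377]), array([ 0.0012, -0.0386]), array([ 0.0008, -0.0689]), array([-0.0026,  0.001 ]), array([-0.0023,  0.0398])]
```

View pics/ov.png

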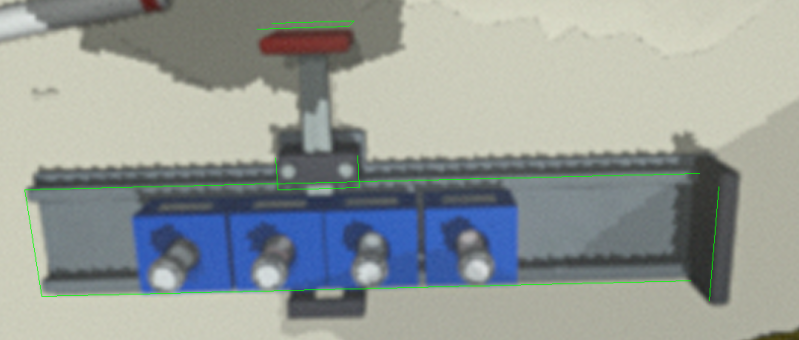

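The overlay fits: lane, guide and stop edges line up, the tab's near face is within about 3 mm, and the angle is about 15°. Carrier_4's rear face is at lane y ≈ -88 mm. I'll enter behind it and push.

```bash
cat >> h.py <<'E'
LX,LY,LT=.53285,-.31649,np.radians(14.7)
def L(a,b,z):
    return [LX+np.cos(LT)*a-np.sin(LT)*b,LY+np.sin(LT)*a+np.cos(LT)*b,z]
def inv(p):
    d=np.array(p[:2])-[LX,LY];return np.array([np.cos(LT)*d[0]+np.sin(LT)*d[1],-np.sin(LT)*d[0]+np.cos(LT)*d[1],p[2]])
def st(m=""):
    s=get_state();print(m,round(s["clock"],2),np.round(inv(s["position"])*1000,1),np.round(s["contact_force"],1))
E
python3 - <<'E'
from h import *
movep(L(0,-.135,.15),rot(LT-np.pi/2)); st()
f=wframe(); save(f,"w2.png",None,1.42)
print(move_l(L(0,-.135,.020),velocity=.15,until_force=6)); st("down")
print(move_l(L(0,-.075,.020),velocity=.04,until_force=8)); st("p1")
E
```

```text
7.42 [ 1.000e-01 -1.348e+02  1.501e+02] [0.2 0.5 0.8]
False
down 8.49 [   0.5 -135.8   21.2] [ 0.2 -0.5  1.1]
False
p1 10.14 [  0. -75.  20.] [ 0.4 -0.5  0.1]
```

View pics/w2.png

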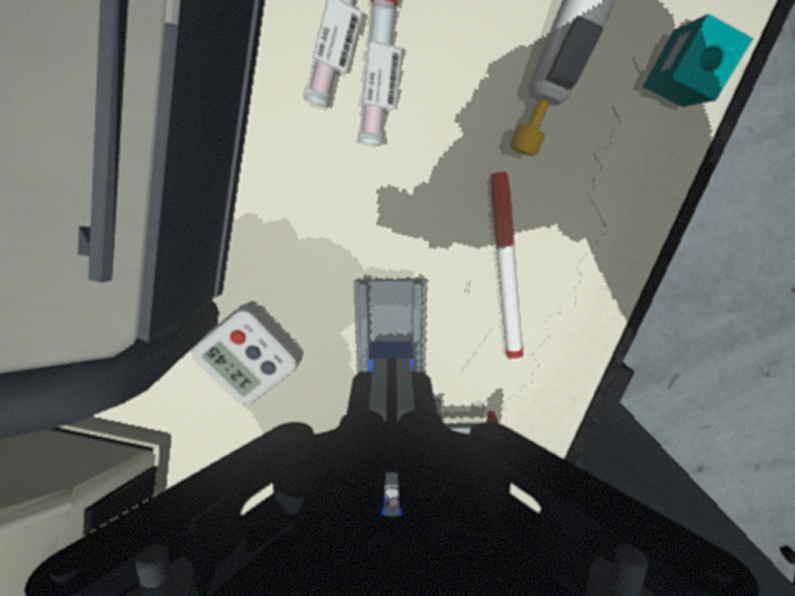

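The picture shows the fingers (column 391) centred on the channel, behind carrier_4 (blue edge at row 360). I continue the push, slowly near the end.

```bash
python3 - <<'E'
from h import *
print(move_l(L(0,-.032,.020),velocity=.035,until_force=10)); st("p2")
print(move_l(L(0,-.012,.020),velocity=.012,until_force=6)); st("p3")
move_l(L(0,-.05,.020),velocity=.08); st()
move_l(L(0,-.06,.16),velocity=.2)
f=grab_frame("top"); save(f,"topc2.png",(260,170,380,240),6)
E
```

```text
False
p2 11.52 [ -0.  -31.8  19.9] [-0.2 -0.7 -0.1]
True
p3 12.57 [  0.1 -20.9  20.1] [ 0.4 -2.9  0.7]
 13.08 [ -0.3 -49.7  19.6] [ 0.1 -1.   0.4]
```

View pics/topc2.png

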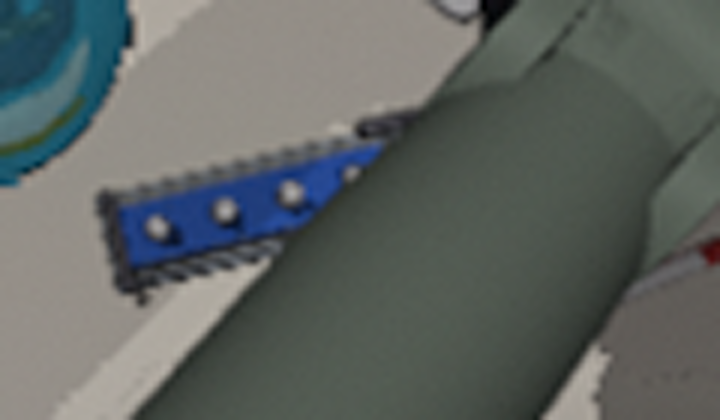

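The train is home: the tip stopped at lane y -20.9 mm (about -22 expected), the carriers stand together against the stop at (120,235), and the vials are upright. Next the tab.

```bash
python3 - <<'E'
from h import *
movep(L(-.122,-.02,.15),rot(LT+np.pi)); st()
f=wframe(); save(f,"w3.png",None,1.42)
print([(np.round(d["centre"]),round(d["score"],2),np.round(inv(ray(f,d["centre"],.033)),4)) for d in tip_of("wrist","gate_tab")[:2]])
print(move_l(L(-.122,-.02,.024),velocity=.15,until_force=6)); st("down")
print(move_l(L(-.062,-.02,.024),velocity=.035,until_force=9)); st("p1")
print(move_l(L(-.040,-.02,.024),velocity=.012,until_force=9)); st("p2")
move_l(L(-.08,-.02,.024),velocity=.08)
move_l(L(-.10,-.02,.20),velocity=.25)
f=wframe(); save(f,"w4.png",None,1.42)
print([(np.round(d["centre"]),round(d["score"],2),np.round(inv(ray(f,d["centre"],.033)),4)) for d in tip_of("wrist","gate_tab")[:2]]); st()
E
```

```text
15.27 [-121.9  -20.   149.6] [0.5 0.2 0.1]
[(array([276., 246.]), 0.54, array([-0.082 , -0.0207,  0.033 ])), (array([329., 298.]), 0.4, array([-0.0231,  0.0337,  0.033 ]))]
False
down 16.36 [-121.6  -20.7   24.7] [ 0.1  0.1 -1. ]
False
p1 18.23 [-62.  -20.1  24. ] [ 0.4  0.  -0.2]
True
p2 19.23 [-53.  -19.6  23.5] [-0.2 -0.1  0.3]
[(array([274., 242.]), 0.73, array([-0.0429, -0.0217,  0.033 ])), (array([350., 264.]), 0.29, array([-0.0152,  0.0669,  0.033 ]))]
 20.67 [-100.4  -18.8  198. ] [-0.8  0.5  0.4]
```

View pics/w4.png

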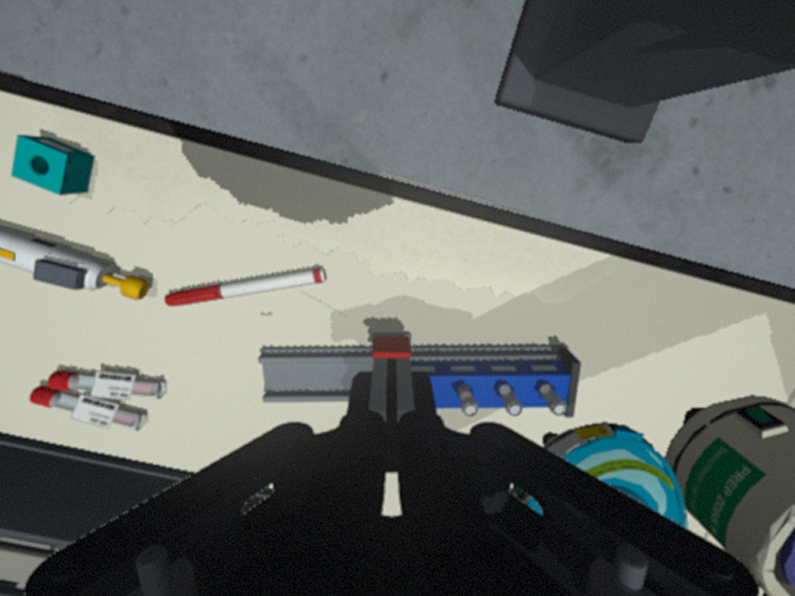

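The tab is at lane x ≈ -42 mm, which is fully in, and three vials are visible standing in line. I'll back off for one last overall look.

```bash
python3 - <<'E'
from h import *
movep(L(-.06,.0,.33),rot(LT+np.pi)); movep([.35,.05,.33],rot(LT+np.pi)); st()
f=grab_frame("top"); save(f,"top5.png",(260,160,400,250),2.8)
a=cv2.imread("pics/top5.png")
g=grab_frame("scene"); save(g,"sc5.png",(250,190,390,280),2.8)
cv2.imwrite("pics/fin.png",np.hstack([a,cv2.imread("pics/sc5.png")]))
E
```

```text
22.77 [-83.3 400.2 330. ] [-0.  -0.7  0. ]
```

View pics/fin.png

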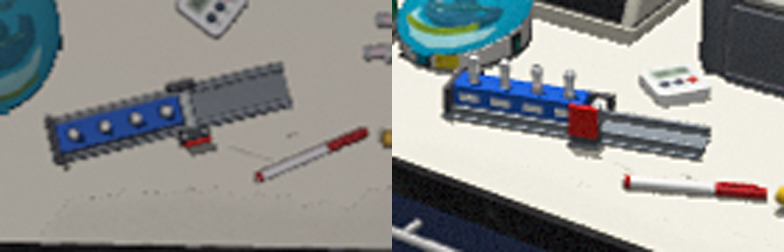

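The four carriers are tight against the stop (left crop 55–185), the bar lies across the lane behind them (185,110), the four vials stand upright, and the bystanders have not moved.

```bash
python3 -c "
from cell import *
print(sign_off())"
```

```text
the job is handed in; nothing more can be done
None
```

The job is handed in: all four carriers are pushed home against the end stop with their tubes upright, the locking bar is fully in behind the last one, and nothing else appears to have moved, at about 23 s on the robot's clock.

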